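Lift a freshly sealed lino block on a slice and set it on the drying stand

ROBOT

A 6-joint arm with a two-finger parallel gripper is mounted at the origin on a cart in front of the work surface, level with it; the furniture and walls round the work are solid. World frame = base frame: x ahead of the robot, y to its left, z up, the work surface at z = 0. Lengths are in m, angles in rad, forces in N, time in s.
With the tool pointing down it reaches from about 0.4 to 0.825 m from the base axis. Payload 7 kg.
Tool frame: the origin (TCP) lies at the centre of the arm's flange, where the gripper is bolted on; the fingertips stand 178 mm ahead of it and the grasp point (between the pads) lies 159 mm ahead of it; z points along the fingers, y is the direction in which the jaws open and shut (so a half turn about z gives the same grasp; the last joint's range is limited). The gripper opens to 88 mm and grips with 3 to 60 N. Pads are 19 mm wide; open, the fingers measure 130 mm over their backs; the gripper's body (78 mm by 193 mm) begins 47 mm behind the grasp point.
Start: joints at [-0.954, 0.359, 0.012, 0, -1.224, -0.288], TCP at [0.218, -0.639, 0.405] pointing down, gripper open.
Joint ranges: [-3.07, 3.07], [-1.43, 2.12], [-1.02, 1.25], [-3.03, 1.67], [-3.05, -0], [-3.03, 3.03]. Speed limits (rad/s): [2.39, 2.39, 3.01, 3.14, 3.14, 3.14].

INTERFACE

Orientations are given as [roll, pitch, yaw] about the fixed x, y, z axes, in that order (R = Rz(yaw) Ry(pitch) Rx(roll)).
In Python, from station import * gives the robot as it stands.
- The arm moves only by the tool send_rows, never from a script. Its argument "motion" is a list of rows, each an object with "offset": the shift along the tool's x, y, z in cm, a list of three; "turn": the turn about the tool's z in degrees. In form: [{"offset": [x, y, z], "turn": turn}, ...]. A call has 1 to 8 rows; each row is the pose to reach, as a shift and turn from the pose commanded when the call began, along the tool's axes at that moment; what a row does not reach only later rows make up. A row lasts 1/10 s, in which the tool goes at most 50 mm and 8.59 degrees, less where a joint would pass 70% of its speed; a pose out of reach is approached as far as the arm can. A call with a gripper value outside its range is refused whole. "hand" is the opening, from -1 (shut) to 1 (fully open), set as the call begins (left out, the last holds). The fingers move at their own pace and stop on an object; "squeeze" is the grip in N (left out, the last holds). Time passes only in rows, so rows that repeat a pose let the fingers close. It gives the time, the measured TCP pose, the force and the opening at its end, in the units of the state.
- get_state(): the state, without advancing time (a new reading comes with each control period).
- grab_frame(name): name is "scene" or "top"; returns a dict with "frame" (400x640x3 uint8, blue, green, red), "range_z" (400x640 float32, m along the optical axis (not along the pixel's ray), 0 where there is no reading), "vertical_fov" (degrees; the focal length in pixels is half the picture's height over the tangent of half this angle, whatever the lens; pixels are square), "cx", "cy" (the principal point, pixels), "cam_to_world" (4x4, takes a point from camera to world coordinates). Camera axes: x right, y up, looking along -z (the intrinsics and any distortion apply to the point x, -y, -z); pixel columns grow to the right and rows downward; lengths in m; the calibration is good to about 2 mm. A picture is of the moment at which its call begins.
- job_done(): hands the job in, once; it reports no verdict.
The state is a dict: "t": time; "q": joint angles; "qd": joint speeds; "joint_efforts": joint torques, N m; "eef_pos": TCP position; "ee_rot": TCP orientation; "force": force on the tool from outside, world axes, zero at the start; "moment": the same for the moment, N m; "width": finger opening in m.
Only numpy, scipy, OpenCV 4.12 (cv2) and the standard library are available. Lean on these libraries where they do the work, as an engineer would, in place of code of your own. Each camera call takes 0.05 s, during which the arm holds its last target. There are 200 camera calls.

TASK

The square lino block on the sealing board has just been sealed and is wet: without the gripper or arm ever touching it, pick up the steel slice by its wooden handle, work the blade under the block against the batten, and carry the block face up and level to the wire drying stand. Set it down gently so that it lies flat on both rails inside the turned-up ends and side guides, draw the slice out from under it, then lay the slice down flat on the table, clear of the stand and the board. Do not drop or tip the block, and leave the gouge and the smaller block where they lie.

Things in the scene. Friction and masses are not known exactly. Their poses are not given: they have to be found in the camera images.
- block_center (a point): Centre (half-way up) of the wet printing block: a square of dark lino with carved waves on pale plywood, 115 x 115 x 6 mm, about 0.1 kg, face up on the sealing board, too wide for a gripper. z points up out of the face, x and y along its sides. Its lower edges are bevelled 2 mm at 45 degrees, so a thin edge slid along the board enters under it once the batten stops it; until then it slides along.
- block: The same block; origin at the centre of its underside, same axes.
- board: Sealing board, fixed: plywood 190 (x) x 150 (y) x 10 mm with a wooden batten, 18 mm wide and 16 mm higher than the board, screwed along its far edge. Origin on the table under its centre, x points to the batten; its top is 10 mm above the origin. The block lies up to 20 mm short of the batten, a little askew. The other three sides are open.
- batten_face (a point): Middle of the foot of the batten's inner face, at the board's top surface (board frame x = 77 mm), axes as the board's. A block pushed home has its centre 57.5 mm before this face.
- slice: Steel slice (wide spatula) with cranked wooden handle, loose, 0.22 kg. Origin: centre of the blade's underside; x to the leading edge, z up when flat. Blade 110 mm long (x -55 to 55), 72 mm wide, 2.5 mm thick, the last 16 mm ground on top to a 0.6 mm edge. Its rear 20 mm taper to a 22 mm wide neck, rising at 45 degrees from x = -55 to -90 mm. It rests on the blade alone: do not push down on the handle.
- slice_grip (a point): Place to pinch the slice across its 20 mm wide handle: middle of the handle's section, 30 mm behind its front end (slice frame x = -118, z = 48 mm), axes as the slice's. The handle is straight, 102 mm long, 24 mm high, rises 0.10 rad to its rear; its underside is 33 mm or more above the table when the blade lies flat.
- slice_edge (a point): Middle of the blade's leading edge at its underside (slice frame x = 55 mm), axes as the slice's.
- stand: Wire drying stand, fixed: two level rails along its x axis at y = -47 and 47 mm, 7 mm thick, tops 50 mm up, ends turned up 9 mm from x = -64 and 64 mm; side guides at y = -68 and 68 mm splay out to 64 mm high. Open between the rails (87 mm clear) but for two 7 mm high wires on the table, so a blade can sink between them and be drawn out to -x. Origin on the table under its centre.
- stand_seat (a point): Centre of the seat, level with the rail tops (50 mm up), axes as the stand's; x points away from the side the slice comes from. The underside's centre of a block in place lies here, with about 6 mm play each way in x and y. The block is square: any side may face forward.
- cutter: Lino gouge with a pear-shaped wooden handle, 96 x 30 x 27 mm, lying on the near side of the table; origin at the centre of its underside. A bystander.
- small_block: Another, smaller and thicker mounted lino block, 60 x 75 x 21 mm, dry, lying on the table near the stand; origin at the centre of its underside. A bystander.

How it is judged:
On the way:
1. the block is borne by the slice alone, well clear of the board (height (world z) of block above 0.045 m and contact force between block and slice above 0.3 N and contact force between block and board below 0.05 N and contact force between block and stand below 0.05 N), for 0.3 s.
At the end, for the whole second after the job is handed in: The block lies level, face up on the rails, centred within 10 mm on the seat and within 3 mm of its height, on the stand alone; the slice lies flat on the table (within 5 mm, 0.05 rad), touching neither block, stand nor board; both at rest and released (x of block in the frame of stand_seat between -0.01 and 0.01 m and y of block in the frame of stand_seat between -0.01 and 0.01 m and z of block in the frame of stand_seat between -0.003 and 0.003 m and angle between each of block, slice's own z axis and vertical below 0.05 rad and contact force between block and stand above 0.4 N and contact force between block and slice below 0.05 N and height (world z) of slice between -0.005 and 0.005 m and contact force between slice and stand below 0.05 N and contact force between slice and board below 0.05 N and linear speed of each of block, slice below 0.02 m/s).
It fails at once if the gripper or arm touches the wet block (contact force between any of the fingers, the arm and block above 0.2 N).
It fails at once if the block tips by more than 0.5 rad (angle between block's own z axis and vertical above 0.5 rad).
It fails at once if the block comes down on the table (height (world z) of block below 0.004 m).
It fails at once if the block is dropped or banged down on the stand (over 15 N) (contact force between block and stand above 15 N).
It fails at once if the gouge or the smaller block is shifted more than 30 mm (distance of any of cutter, small_block from where it was at the start of the episode above 0.03 m).
It also fails if it takes over 72 s, if anything falls off the work surface, if the arm or the gripper's body presses on something with over 40 N, if the wrist force passes 120 N, or if a joint passes its speed limit or range.

## Working session

There is one attempt and no reset: what is moved stays moved. The work goes in short steps, Python scripts to look and compute and a tool call to move; the robot and the scene stay as the last step left them, time stands still between calls to the robot, and variables do not carry over. Pictures are saved under pics/ and viewed, about 8 in all and at most 12, crops included, and the job is handed in when it is done.

Besides the shell and the picture viewer there is one more tool, called as a command line: name --argument value ..., lists and objects as JSON in quotes. send_rows: Moves the arm, as the interface text tells. Its arguments: {"type":"object","properties":{"motion":{"type":"array"},"hand":{"type":"number"},"squeeze":{"type":"number"}},"required":["motion"]}

```bash
mkdir -p pics; ls
python3 - <<'E'
from station import *
import cv2,numpy as np
s=get_state();print(s)
for n in("top","scene"):
    f=grab_frame(n);cv2.imwrite(f'pics/{n}0.png',f['frame']);np.savez(f'{n}0.npz',**f)
    print(n,{k:v for k,v in f.items() if k not in('frame','range_z')})
E
```

```text
pics
{'t': 0.0, 'q': array([-9.53911326e-01,  3.59389341e-01,  1.10540892e-02, -3.53870702e-04,
       -1.22408951e+00, -2.88093803e-01]), 'qd': array([-0.00068685, -0.00152708,  0.0001711 ,  0.00171601, -0.00056031,
        0.00041757]), 'joint_efforts': array([ 9.13797812e-04, -5.82720208e+01,  2.93062913e+01,  6.99699104e+00,
        6.91094989e-03, -1.58930366e-04]), 'eef_pos': array([ 0.21788948, -0.63865919,  0.4037181 ]), 'ee_rot': array([ 3.13993681e+00, -1.43774547e-04, -2.81292185e+00]), 'force': array([-0.17298184, -0.22487896,  0.63740885]), 'moment': array([-0.01755602,  0.00416018,  0.03163713]), 'width': 0.08813941662909994}
top {'vertical_fov': 50.19684781519681, 'cx': 316.4214370467618, 'cy': 200.5058796546544, 'cam_to_world': array([[ 0.02214244,  0.98700831, -0.15913613,  0.35821756],
       [-0.99959117,  0.02473652,  0.01433842, -0.01469868],
       [ 0.01808862,  0.15875359,  0.98715252,  1.16128166],
       [ 0.        ,  0.        ,  0.        ,  1.        ]])}
scene {'vertical_fov': 55.97883107777227, 'cx': 320.0094536111077, 'cy': 204.59899985980675, 'cam_to_world': array([[ 0.55955794,  0.31562779, -0.76633805, -0.38972036],
       [-0.82859132,  0.23335217, -0.5089039 , -0.64624362],
       [ 0.01820244,  0.91974228,  0.39210051,  0.54592821],
       [ 0.        ,  0.        ,  0.        ,  1.        ]])}
```

View pics/top0.png

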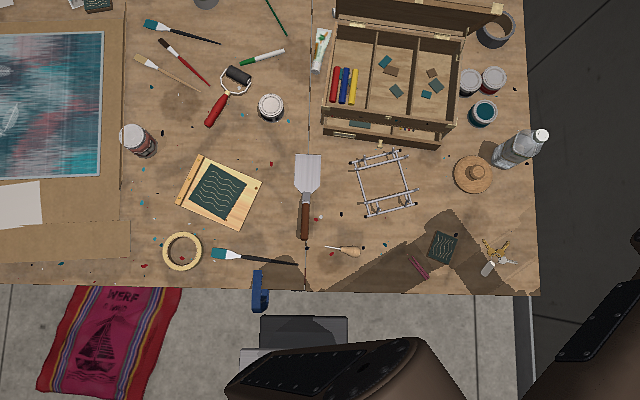

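View pics/scene0.png

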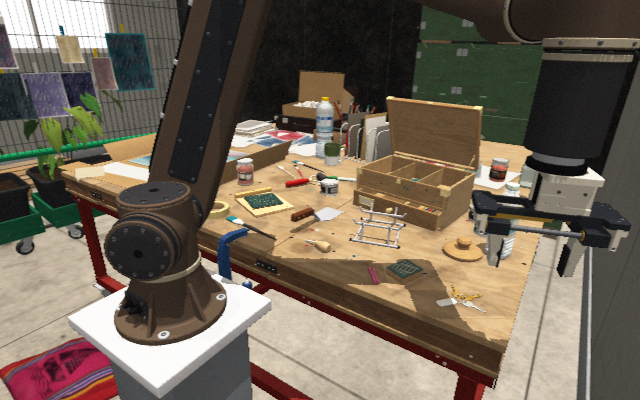

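The top view shows the board at about (217,192), with its batten on the left. The slice is at (306,195) with its blade pointing up, the stand is at (385,183), the gouge at (343,250) and the small block at (441,247). I'll zoom in next.

```bash
cat > h.py <<'E'
import numpy as np,cv2
def K(f):
    return 200/np.tan(np.radians(float(f['vertical_fov']))/2),float(f['cx']),float(f['cy'])
def ray(f,u,v,z):
    F,cx,cy=K(f);M=np.array(f['cam_to_world'])
    d=M[:3,:3]@np.array([(u-cx)/F,-(v-cy)/F,-1]);o=M[:3,3]
    return o+d*(z-o[2])/d[2]
def proj(f,p):
    F,cx,cy=K(f);M=np.array(f['cam_to_world']);c=M[:3,:3].T@(np.array(p)-M[:3,3])
    return np.array([cx+F*c[0]/-c[2],cy+F*c[1]/c[2]])
def cloud(f):
    F,cx,cy=K(f);M=np.array(f['cam_to_world']);v,u=np.mgrid[:400,:640];d=np.array(f['range_z'])
    c=np.stack([(u-cx)/F*d,-(v-cy)/F*d,-d],-1)
    P=c@M[:3,:3].T+M[:3,3];P[d==0]=np.nan
    return P
E
python3 - <<'E'
from h import *
f=np.load('top0.npz');P=cloud(f)
im=f['frame'][130:270,160:460];cv2.imwrite('pics/c1.png',cv2.resize(im,None,fx=2.6,fy=2.6,interpolation=cv2.INTER_CUBIC))
for u,v in[(306,180),(304,215),(217,192),(245,215),(190,172),(330,220),(440,247),(270,190)]:print(u,v,P[v,u].round(3))
# height classes
z=P[...,2];print(np.nanmedian(z[150:270,270:290]))
h=np.nan_to_num(z[130:270,160:460],nan=0);cv2.imwrite('pics/z1.png',cv2.resize(np.clip(h*3500,0,255).astype('u1'),None,fx=2.6,fy=2.6,interpolation=cv2.INTER_NEAREST))
E
```

```text
306 180 [ 0.601 -0.001  0.006]
304 215 [0.497 0.001 0.059]
217 192 [0.559 0.239 0.017]
245 215 [0.499 0.161 0.012]
190 172 [0.61  0.312 0.028]
330 220 [ 0.492 -0.07  -0.001]
440 247 [ 0.424 -0.364  0.023]
270 190 [ 0.572  0.097 -0.002]
0.0008801064522107049
```

View pics/c1.png

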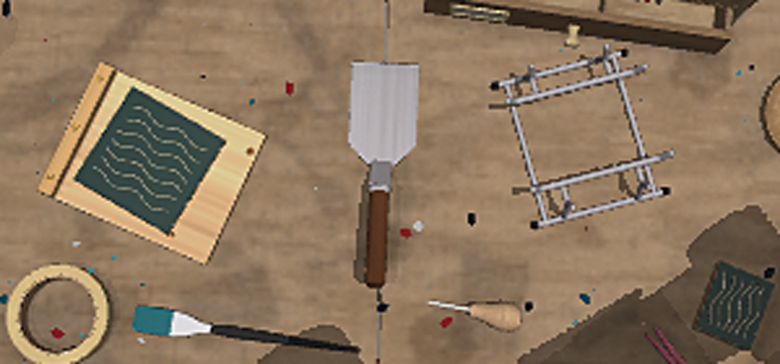

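View pics/z1.png

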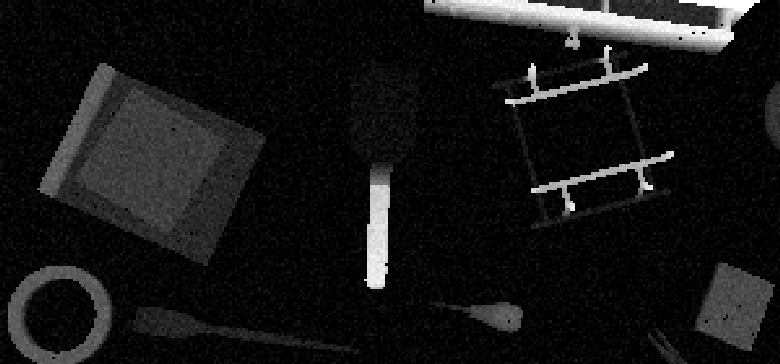

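The crop shows the block's dark square at (150,160), the batten on the left, the slice with its blade up and handle down, and the stand rails from (510,102) to (648,68) and from (533,190) to (673,155). Next I'll measure poses.

Run:
```python
from h import *
f=np.load('top0.npz');P=cloud(f);z=P[...,2];im=f['frame'].astype(int)
D=np.degrees
def reg(m,u0,u1,v0,v1):
    o=np.zeros_like(m);o[v0:v1,u0:u1]=m[v0:v1,u0:u1];return o
def pca(X):
    c=X.mean(0);w,v=np.linalg.eigh(np.cov((X-c).T));return c,v[:,-1]
def rect(m,zz):
    m=cv2.morphologyEx(m.astype('u1'),cv2.MORPH_CLOSE,np.ones((5,5)));n,l,s,_=cv2.connectedComponentsWithStats(m);k=1+s[1:,4].argmax()
    c=max(cv2.findContours((l==k).astype('u1'),0,1)[0],key=cv2.contourArea)[:,0]
    X=np.array([ray(f,u,v,zz)[:2] for u,v in c],np.float32);r=cv2.minAreaRect(X)
    return np.array(r[0]).round(4),(np.array(r[1])*1000).round(1),round(r[2],1)
# handle
m=reg((z>.035)&(z<.08),285,320,190,245);X=P[m];c,d=pca(X[:,:2]);t=(X[:,:2]-c)@d
d=d*np.sign(d[0]);t=(X[:,:2]-c)@d
print('handle c',c,'yaw',D(np.arctan2(d[1],d[0])),'t',np.percentile(t,[1,99]),'w',np.ptp((X[:,:2]-c)@[-d[1],d[0]]))
# blade: bright grey
hsv=cv2.cvtColor(f['frame'],cv2.COLOR_BGR2HSV)
m=reg((hsv[...,1]<45)&(hsv[...,2]>140),288,326,148,200);print('blade',rect(m,.002))
# block lino
m=reg((hsv[...,0]>75)&(hsv[...,0]<105)&(hsv[...,1]>60)&(hsv[...,2]<110),180,262,155,232);print('lino',rect(m,.016))
# board
m=reg((z>.006)&(z<.045),172,268,150,238);X=P[m];r=cv2.minAreaRect(X[:,:2].astype(np.float32));print('board depth',r)
m=reg((z>.0215)&(z<.04),172,268,150,238);X=P[m];c,d=pca(X[:,:2]);print('batten',c,D(np.arctan2(d[1],d[0])),np.ptp((X[:,:2]-c)@d),np.percentile((X[:,:2]-c)@[-d[1],d[0]],[2,98]))
# rails
for n,a in(('far',(350,412,150,172)),('near',(360,422,186,206))):
    m=reg((z>.038)&(z<.054),*a);X=P[m];c,d=pca(X[:,:2])
    for _ in range(3):
        e=abs((X[:,:2]-c)@[-d[1],d[0]]);k=e<.005;c,d=pca(X[k,:2])
    t=(X[k,:2]-c)@d;print(n,k.sum(),c,D(np.arctan2(d[1],d[0])),t.min(),t.max(),'mid',c+d*(t.min()+t.max())/2,np.median(X[k,2]))
```

```text
handle c [ 0.48376284 -0.00150554] yaw -0.8634033284300292 t [-0.05102946  0.0533959 ] w 0.020147455444070296
blade (array([ 0.6209, -0.0034]), array([ 71.9, 109.9]), 88.6)
lino (array([0.562 , 0.2389]), array([113.1, 113.6]), 61.3)
board depth ((0.5559949278831482, 0.23579810559749603), (0.23702549934387207, 0.2624559998512268), 2.2108781337738037)
batten [0.55712489 0.30760496] 172.24386638015162 0.23332213780097566 [-0.03167745  0.10371941]
far 127 [ 0.64468127 -0.20332815] 106.11744553173244 -0.06612122249511959 0.0697421090490241 mid [ 0.64417867 -0.20158887] 0.05005717782823105
near 130 [ 0.55367585 -0.22701459] 105.82760759126462 -0.06763543104554924 0.06827586073528019 mid [ 0.55358851 -0.22670652] 0.050247103861557174
```

```bash
cat >> h.py <<'E'
from scipy.spatial.transform import Rotation as Rn
def go(x,y,z,yaw,s=None):
    from station import get_state
    s=s or get_state();R=Rn.from_euler('xyz',s['ee_rot']).as_matrix()
    d=R.T@(np.array([x,y,z])-s['eef_pos'])*100
    t=-(yaw-np.degrees(s['ee_rot'][2])+180)%360-180 if 0 else -((yaw-np.degrees(s['ee_rot'][2])+180)%360-180)
    print('t',round(s['t'],2),'pos',s['eef_pos'].round(4),'rpy',np.degrees(s['ee_rot']).round(2),'w',round(s['width'],4),'F',s['force'].round(1),'| offset cm',d.round(2),'turn',round(t,2))
E
python3 - <<'E'
from h import *
f=np.load('top0.npz');P=cloud(f);z=P[...,2];D=np.degrees
def comp(m,u,v):
    m=cv2.morphologyEx(m.astype('u1'),cv2.MORPH_OPEN,np.ones((2,2)));n,l,s,_=cv2.connectedComponentsWithStats(m);return l==l[v,u]
mm=cv2.medianBlur(np.nan_to_num(z).astype(np.float32),3)
m=comp((mm>.006)&(mm<.045),217,192);X=P[m][:,:2].astype(np.float32);print('board',len(X),cv2.minAreaRect(X))
m=comp((mm>.0215)&(mm<.04),190,172)&m;X=P[m][:,:2].astype(np.float32);print('batten',len(X),cv2.minAreaRect(X))
import station
go(.5045,-.0018,.30,179.1)
E
```

```text
board 3900 ((0.5581607818603516, 0.23358966410160065), (0.19236280024051666, 0.14758053421974182), 68.26972961425781)
batten 3525 ((0.5570335984230042, 0.232597216963768), (0.1897428333759308, 0.1488696038722992), 68.29462432861328)
t 0.1 pos [ 0.2179 -0.6387  0.4038] rpy [ 1.7992e+02 -1.0000e-02 -1.6117e+02] w 0.0877 F [ 0.   0.5 -1. ] | offset cm [-47.69  51.01  10.45] turn 19.73
```

send_rows --motion '[{"offset": [-4,4.3,0.5],"turn": 2},{"offset": [-8,8.5,1],"turn": 4},{"offset": [-12,12.8,1.5],"turn": 6},{"offset": [-16,17,2],"turn": 8},{"offset": [-20,21.3,2.5],"turn": 10},{"offset": [-24,25.5,3],"turn": 12},{"offset": [-27,28.8,3.5],"turn": 13},{"offset": [-30,32,4],"turn": 14}]' --hand 1 --squeeze 60

```text
t: 0.9
eef_pos: [0.3823, -0.2739, 0.3688]
ee_rot: [-3.142, 0.0, -3.058]
force: [0.7, 0.4, 0.0]
width: 0.0875
```

```bash
python3 -c "
from h import *
go(.5045,-.0018,.30,179.1)"
```

```text
t 0.9 pos [ 0.3823 -0.2739  0.3688] rpy [-1.8000e+02  2.0000e-02 -1.7521e+02] w 0.0875 F [0.7 0.4 0. ] | offset cm [-14.45  26.1    6.88] turn 5.69
```

send_rows --motion '[{"offset": [-2.4,4,1],"turn": 1},{"offset": [-4.8,8.2,2],"turn": 2},{"offset": [-7.2,12.5,3],"turn": 3},{"offset": [-9.6,17,4],"turn": 4},{"offset": [-12,21.3,5],"turn": 5},{"offset": [-13.8,24.8,6],"turn": 5.5},{"offset": [-14.4,26,6.9],"turn": 5.7},{"offset": [-14.4,26,6.9],"turn": 5.7}]'

```text
t: 1.7
eef_pos: [0.5037, -0.003, 0.2983]
ee_rot: [-3.141, -0.003, 3.129]
force: [-0.1, -1.5, 0.1]
width: 0.0873
```

```bash
python3 -c "
from h import *
go(.5045,-.0018,.207,179.1)"
```

```text
t 1.7 pos [ 0.5037 -0.003   0.2983] rpy [-1.7996e+02 -1.5000e-01  1.7927e+02] w 0.0873 F [-0.1 -1.5  0.1] | offset cm [-0.1   0.13  9.13] turn 0.17
```

send_rows --motion '[{"offset": [-0.1,0.1,3],"turn": 0.2},{"offset": [-0.1,0.1,5.5],"turn": 0.2},{"offset": [-0.1,0.1,7.5],"turn": 0.2},{"offset": [-0.1,0.1,8.7],"turn": 0.2},{"offset": [-0.1,0.1,9.1],"turn": 0.2},{"offset": [-0.1,0.1,9.1],"turn": 0.2},{"offset": [-0.1,0.1,9.1],"turn": 0.2}]'

```text
t: 2.4
eef_pos: [0.505, -0.0037, 0.2098]
ee_rot: [3.141, 0.001, 3.123]
force: [0.7, -0.2, -0.1]
width: 0.0876
```

send_rows --motion '[{"offset": [0,0,0],"turn": 0},{"offset": [0,0,0],"turn": 0},{"offset": [0,0,0],"turn": 0},{"offset": [0,0,0],"turn": 0},{"offset": [0,0,0],"turn": 0},{"offset": [0,0,0],"turn": 0},{"offset": [0,0,0],"turn": 0},{"offset": [0,0,0],"turn": 0}]' --hand -1 --squeeze 60

```text
t: 3.2
eef_pos: [0.5046, -0.0036, 0.2089]
ee_rot: [-3.142, -0.0, 3.123]
force: [0.5, 0.7, 0.2]
width: 0.0294
```

```bash
python3 -c "
from h import *
go(.5045,-.0018,.25,179.1)"
```

```text
t 3.2 pos [ 0.5046 -0.0036  0.2089] rpy [-1.8000e+02 -1.0000e-02  1.7894e+02] w 0.0294 F [0.5 0.7 0.2] | offset cm [ 0.01  0.18 -4.11] turn -0.16
```

send_rows --motion '[{"offset": [0,0,0],"turn": 0},{"offset": [0,0,0],"turn": 0},{"offset": [0,0,0],"turn": 0},{"offset": [0,0,0],"turn": 0}]'

```text
t: 3.6
eef_pos: [0.5046, -0.0036, 0.2089]
ee_rot: [3.142, 0.0, 3.123]
force: [-0.3, 0.2, -0.2]
width: 0.0196
```

send_rows --motion '[{"offset": [0,0,-1],"turn": 0},{"offset": [0,0,-3],"turn": 0},{"offset": [0,0,-5],"turn": 0},{"offset": [0,0,-5],"turn": 0},{"offset": [0,0,-5],"turn": 0}]'

```text
t: 4.1
eef_pos: [0.5044, -0.0037, 0.2593]
ee_rot: [3.141, 0.001, 3.123]
force: [0.6, -0.2, -2.3]
width: 0.0192
```

```bash
cat > sl.py <<'E'
from h import *
import station,sys
def look(n,zoff):
    f=station.grab_frame('top');np.savez(n+'.npz',**f);cv2.imwrite(f'pics/{n}.png',f['frame']);return f
def bladepose(f,h,roi):
    P=cloud(f);hsv=cv2.cvtColor(f['frame'],cv2.COLOR_BGR2HSV);u0,u1,v0,v1=roi
    m=np.zeros((400,640),'u1');m[v0:v1,u0:u1]=((hsv[...,1]<45)&(hsv[...,2]>120))[v0:v1,u0:u1]
    m=cv2.morphologyEx(m,cv2.MORPH_OPEN,np.ones((5,5)));n,l,s,_=cv2.connectedComponentsWithStats(m);m=l==1+s[1:,4].argmax()
    X=P[m];A=np.c_[X[:,:2]-X[:,:2].mean(0),np.ones(len(X))];w=np.linalg.lstsq(A,X[:,2],rcond=None)[0]
    for _ in range(3):
        k=abs(A@w-X[:,2])<.006;w=np.linalg.lstsq(A[k],X[k,2],rcond=None)[0]
    c=max(cv2.findContours(m.astype('u1'),0,1)[0],key=cv2.contourArea)[:,0]
    Y=np.array([ray(f,u,v,w[2])[:2] for u,v in c],np.float32);r=cv2.minAreaRect(Y)
    print('blade n',len(X),'plane slope',w[:2].round(4),'z',w[2].round(4),'rect',np.round(r[0],4),np.round(r[1],4),round(r[2],1))
E
python3 - <<'E'
from sl import *
import station
s=station.get_state()
f=look('lift',0);bladepose(f,0,(280,330,120,200))
go(.5045,-.0018,.25,179.1,s)
f0=np.load('top0.npz');bladepose(f0,0,(288,326,148,200))
E
```

```text
Traceback (most recent call last):
  File "sl.py", line 8, in bladepose
    m=cv2.morphologyEx(m,cv2.MORPH_OPEN,np.ones((5,5)));n,l,s,_=cv2.connectedComponentsWithStats(m);m=l==1+s[1:,4].argmax()
                                                                                                           ~~~~~~~~~~~~~~^^
ValueError: attempt to get argmax of an empty sequence
```

Run:
```python
from sl import *
f=np.load('lift.npz');g=station.grab_frame('scene');np.savez('lifts.npz',**g)
a=f['frame'][100:280,160:460];b=g['frame'][150:290,200:430]
cv2.imwrite('pics/l2.png',np.hstack([cv2.resize(a,(500,300)),cv2.resize(b,(493-200+0,300))]))
P=cloud(g);m=(P[...,0]>.55)&(P[...,0]<.70)&(abs(P[...,1])<.06)&(P[...,2]>.025)&(P[...,2]<.09)
X=P[m];print(len(X))
w=None
A=np.c_[X[:,0]-.62,X[:,1],np.ones(len(X))];k=slice(None)
for _ in range(5):
    w=np.linalg.lstsq(A[k],X[k,2],rcond=None)[0];k=abs(A@w-X[:,2])<.004
print(w,k.sum(),X[k].min(0),X[k].max(0))
```

```text
239
[-0.00697011  0.00044471  0.05233474] 229 [ 0.56125232 -0.04394596  0.04929977] [0.67708514 0.02981784 0.05625488]
```

View pics/l2.png

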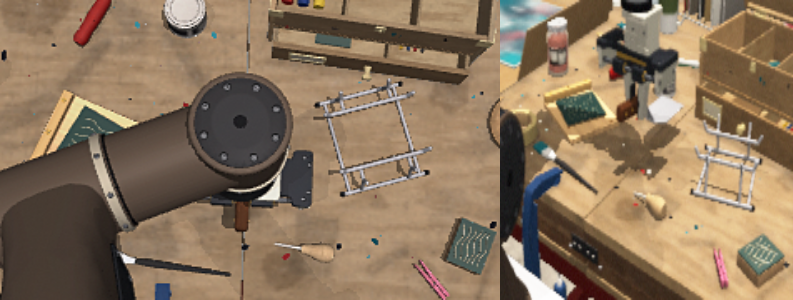

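The slice is held level, with the blade underside at 0.050 as predicted. I'll turn it to the board's direction.

send_rows --motion '[{"offset": [0.5,0,0],"turn": -3},{"offset": [1,0,0],"turn": -7},{"offset": [1.5,0,0],"turn": -12},{"offset": [2,0,0],"turn": -17},{"offset": [2.5,0,0],"turn": -22},{"offset": [3,0.1,0],"turn": -27},{"offset": [3.4,0.1,0],"turn": -32},{"offset": [3.9,0.1,0],"turn": -37}]'

```text
t: 5.0
eef_pos: [0.4652, -0.002, 0.258]
ee_rot: [3.141, -0.002, -2.511]
force: [0.1, -0.1, -2.5]
width: 0.0195
```

send_rows --motion '[{"offset": [0,0,0],"turn": -5},{"offset": [0,0,0],"turn": -10},{"offset": [0,0,0],"turn": -15},{"offset": [0,0,0],"turn": -20},{"offset": [0,0,0],"turn": -25},{"offset": [0,0,0],"turn": -29},{"offset": [0,0,0],"turn": -32},{"offset": [0,0,0],"turn": -32.4}]'

```text
t: 5.8
eef_pos: [0.4653, -0.002, 0.2581]
ee_rot: [3.14, -0.001, -1.948]
force: [-0.0, -0.5, -3.0]
width: 0.0195
```

```bash
cat >> h.py <<'E'
C=np.array([.5575,.2335]);a=np.radians(68.3);U=np.array([np.cos(a),np.sin(a)]);N=np.array([-U[1],U[0]])
def goboard(edge,n,under,s=None):
    p=C+(edge-.173)*U+n*N;go(p[0],p[1],.209+under,68.3-180,s)
E
python3 - <<'E'
from sl import *
goboard(-.08,-.002,.04)
g=station.grab_frame('scene');np.savez('s2.npz',**g)
P=cloud(g);q=(P[...,:2]-C);b=np.stack([q@U,q@N],-1)
def plane(m,nm):
    X=np.c_[b[m],P[m][:,2]];c=np.nanmedian(X,0);A=np.c_[X[:,:2]-c[:2],np.ones(len(X))];k=np.ones(len(X),bool)
    for _ in range(5):
        w=np.linalg.lstsq(A[k],X[k,2],rcond=None)[0];k=abs(A@w-X[:,2])<.004
    print(nm,k.sum(),'slope u,n',w[:2].round(4),'z',w[2].round(4),'min',X[k].min(0).round(4),'max',X[k].max(0).round(4))
z=P[...,2]
plane((b[...,0]>-.19)&(b[...,0]<-.07)&(abs(b[...,1])<.05)&(z>.04)&(z<.065),'blade')
plane((b[...,0]>-.093)&(b[...,0]<-.06)&(abs(b[...,1])<.07)&(z>.003)&(z<.018),'boardtop')
plane((b[...,0]>-.04)&(b[...,0]<.05)&(abs(b[...,1])<.04)&(z>.008)&(z<.022),'block')
plane((b[...,0]>.07)&(b[...,0]<.1)&(abs(b[...,1])<.07)&(z>.022)&(z<.032),'batten')
E
```

```text
t 5.8 pos [ 0.4653 -0.002   0.2581] rpy [ 1.7992e+02 -7.0000e-02 -1.1161e+02] w 0.0195 F [-0.  -0.5 -3. ] | offset cm [ 0.01 -0.06  0.91] turn 0.09
blade 224 slope u,n [-0.0079  0.0004] z 0.0516 min [-0.1883 -0.0373  0.0485] max [-0.0818  0.0383  0.0544]
boardtop 100 slope u,n [ 0.0531 -0.0014] z 0.0097 min [-0.093  -0.0085  0.0055] max [-0.06    0.0696  0.0128]
block 164 slope u,n [-0.0066  0.001 ] z 0.0163 min [-0.04   -0.0396  0.0136] max [0.0498 0.0399 0.0185]
batten 78 slope u,n [ 0.0636 -0.0015] z 0.0251 min [ 0.0734 -0.0604  0.0221] max [0.0981 0.0673 0.0277]
```

send_rows --motion '[{"offset": [0,-0.05,1],"turn": 0},{"offset": [0,-0.05,2],"turn": 0},{"offset": [0,-0.05,3],"turn": 0},{"offset": [0,-0.05,3.4],"turn": 0},{"offset": [0,-0.05,3.6],"turn": 0},{"offset": [0,-0.05,3.7],"turn": 0},{"offset": [0,-0.05,3.8],"turn": 0},{"offset": [0,-0.05,3.8],"turn": 0}]'

```text
t: 6.65
eef_pos: [0.4662, -0.002, 0.2211]
ee_rot: [-3.141, 0.0, -1.949]
force: [-1.5, -0.7, -2.4]
width: 0.0198
```

Run:
```python
from h import *
goboard(.07,-.002,.0105)
```

```text
t 6.65 pos [ 0.4662 -0.002   0.2211] rpy [-1.7998e+02  2.0000e-02 -1.1166e+02] w 0.0198 F [-1.5 -0.7 -2.4] | offset cm [-14.96   0.02   0.16] turn 0.04
```

send_rows --motion '[{"offset": [0,0,0.06],"turn": 0},{"offset": [0,0,0.1],"turn": 0},{"offset": [0,0,0.13],"turn": 0},{"offset": [0,0,0.13],"turn": 0},{"offset": [0,0,0.13],"turn": 0}]'

```text
t: 7.15
eef_pos: [0.4661, -0.0021, 0.2197]
ee_rot: [-3.142, 0.0, -1.949]
force: [-0.4, 0.2, -1.9]
width: 0.0194
```

Run:
```python
from h import *
goboard(.072,-.002,.0105)
```

```text
t 7.15 pos [ 0.4661 -0.0021  0.2197] rpy [-180.      0.   -111.66] w 0.0194 F [-0.4  0.2 -1.9] | offset cm [-1.517e+01  1.000e-02  2.000e-02] turn 0.04
```

send_rows --motion '[{"offset": [-0.5,0,0],"turn": 0},{"offset": [-1,0,0],"turn": 0},{"offset": [-1.5,0,0],"turn": 0},{"offset": [-2,0,0],"turn": 0},{"offset": [-2.5,0,0],"turn": 0},{"offset": [-3,0,0],"turn": 0},{"offset": [-3.5,0,0],"turn": 0},{"offset": [-4,0,0],"turn": 0}]'

```text
t: 7.95
eef_pos: [0.481, 0.0355, 0.2196]
ee_rot: [3.141, -0.0, -1.949]
force: [-0.0, 0.2, -1.4]
width: 0.0191
```

send_rows --motion '[{"offset": [-0.4,0,0],"turn": 0},{"offset": [-0.8,0,0],"turn": 0},{"offset": [-1.2,0,0],"turn": 0},{"offset": [-1.6,0,0],"turn": 0},{"offset": [-2,0,0],"turn": 0},{"offset": [-2.4,0,0],"turn": 0},{"offset": [-2.7,0,0],"turn": 0},{"offset": [-3,0,0],"turn": 0}]'

```text
t: 8.75
eef_pos: [0.492, 0.0632, 0.2196]
ee_rot: [3.142, -0.0, -1.949]
force: [-0.9, 0.5, -1.6]
width: 0.0198
```

```bash
cat >> sl.py <<'E'
def pl(P,b,m,nm):
    X=np.c_[b[m],P[m][:,2]];c=np.nanmedian(X,0);A=np.c_[X[:,:2]-c[:2],np.ones(len(X))];k=np.ones(len(X),bool)
    for _ in range(5):
        w=np.linalg.lstsq(A[k],X[k,2],rcond=None)[0];k=abs(A@w-X[:,2])<.004
    print(nm,k.sum(),'slope',w[:2].round(4),'z',w[2].round(4))
def lino(name,h,tol=.012):
    g=station.grab_frame(name);np.savez('last_'+name+'.npz',**g);P=cloud(g);hsv=cv2.cvtColor(g['frame'],cv2.COLOR_BGR2HSV);z=P[...,2]
    m=((hsv[...,0]>70)&(hsv[...,0]<110)&(hsv[...,1]>60)&(hsv[...,2]<115)&(abs(z-h)<tol)).astype('u1')
    m=cv2.morphologyEx(m,cv2.MORPH_CLOSE,np.ones((5,5)));n,l,s,_=cv2.connectedComponentsWithStats(m);m=l==1+s[1:,4].argmax()
    b=P[...,:2]; pl(P,b,m,name+' lino xy')
    c=max(cv2.findContours(m.astype('u1'),0,1)[0],key=cv2.contourArea)[:,0]
    Y=np.array([ray(g,u,v,h)[:2] for u,v in c],np.float32);r=cv2.minAreaRect(Y)
    q=np.array(r[0])-C;print(' rect',np.round(r[0],4),np.round(np.array(r[1])*1e3,1),round(r[2],1),'board',q@U,q@N)
E
python3 - <<'E'
from sl import *
goboard(.072,-.002,.0105)
lino('scene',.016)
E
```

```text
t 8.75 pos [0.492  0.0632 0.2196] rpy [ 180.     -0.   -111.66] w 0.0198 F [-0.9  0.5 -1.6] | offset cm [-8.14  0.01  0.01] turn 0.04
 ** On entry to DLASCL parameter number  4 had an illegal value
 ** On entry to DLASCL parameter number  4 had an illegal valueTraceback (most recent call last):
  File "<stdin>", line 3, in <module>
  File "sl.py", line 24, in lino
    b=P[...,:2]; pl(P,b,m,name+' lino xy')
                 ~~^^^^^^^^^^^^^^^^^^^^^^^
  File "sl.py", line 18, in pl
    w=np.linalg.lstsq(A[k],X[k,2],rcond=None)[0];k=abs(A@w-X[:,2])<.004
      ~~~~~~~~~~~~~~~^^^^^^^^^^^^^^^^^^^^^^^^
    x, resids, rank, s = _umath_linalg.lstsq(a, b, rcond,
                         ~~~~~~~~~~~~~~~~~~~^^^^^^^^^^^^^
                                             signature=signature)
                                             ^^^^^^^^^^^^^^^^^^^^
    raise LinAlgError("SVD did not converge in Linear Least Squares")
numpy.linalg.LinAlgError: SVD did not converge in Linear Least Squares
```

```bash
sed -i 's/X=np.c_\[b\[m\],P\[m\]\[:,2\]\];c=np.nanmedian/X=np.c_[b[m],P[m][:,2]];X=X[np.isfinite(X).all(1)];c=np.nanmedian/' sl.py
python3 - <<'E'
from sl import *
lino('scene',.016)
g=np.load('last_scene.npz');cv2.imwrite('pics/s3.png',cv2.resize(g['frame'][150:250,190:350],None,fx=4.5,fy=4.5,interpolation=cv2.INTER_CUBIC))
E
```

```text
scene lino xy 199 slope [-0.0134 -0.0239] z 0.018
 rect [0.5655 0.2545] [105.4 107.5] 69.2 board 0.022491332770337703 0.0003121504475064417
```

View pics/s3.png

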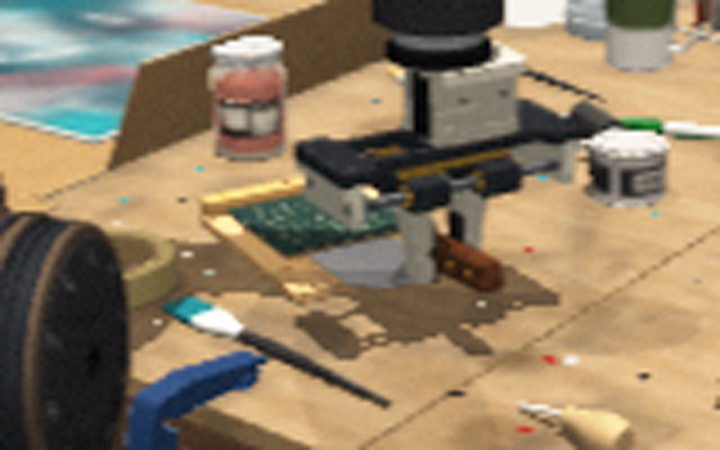

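The block is squared against the batten and its near edge has ridden up on the blade. I'll continue the push.

send_rows --motion '[{"offset": [-0.5,0,0],"turn": 0},{"offset": [-1,0,0],"turn": 0},{"offset": [-1.5,0,0],"turn": 0},{"offset": [-2,0,0],"turn": 0},{"offset": [-2.5,0,0],"turn": 0},{"offset": [-3,0,0],"turn": 0},{"offset": [-3.5,0,0],"turn": 0},{"offset": [-4,0,0],"turn": 0}]'

```text
t: 9.65
eef_pos: [0.5068, 0.1005, 0.2196]
ee_rot: [3.141, -0.0, -1.949]
force: [-1.1, -0.5, -1.4]
width: 0.02
```

send_rows --motion '[{"offset": [-0.5,0,0],"turn": 0},{"offset": [-1,0,0],"turn": 0},{"offset": [-1.5,0,0],"turn": 0},{"offset": [-2,0,0],"turn": 0},{"offset": [-2.5,0,0],"turn": 0},{"offset": [-3,0,0],"turn": 0},{"offset": [-3.5,0,0],"turn": 0},{"offset": [-3.8,0,0],"turn": 0}]'

```text
t: 10.45
eef_pos: [0.521, 0.1359, 0.2196]
ee_rot: [-3.142, 0.0, -1.949]
force: [-1.5, -0.7, -3.0]
width: 0.02
```

Run:
```python
from sl import *
goboard(.072,-.002,.0105)
lino('scene',.018)
```

```text
t 10.45 pos [0.521  0.1359 0.2196] rpy [-180.      0.   -111.65] w 0.02 F [-1.5 -0.7 -3. ] | offset cm [-0.32  0.01  0.01] turn 0.05
scene lino xy 231 slope [-0.0047 -0.0081] z 0.019
 rect [0.5587 0.2541] [107.7  97.6] 67.2 board 0.019571769199697064 0.006477945902412451
```

send_rows --motion '[{"offset": [0.1,0,-0.05],"turn": 0},{"offset": [0.2,0,-0.15],"turn": 0},{"offset": [0.3,0,-0.35],"turn": 0},{"offset": [0.4,0,-0.7],"turn": 0},{"offset": [0.5,0,-1.1],"turn": 0},{"offset": [0.5,0,-1.6],"turn": 0},{"offset": [0.5,0,-2.1],"turn": 0},{"offset": [0.5,0,-2.5],"turn": 0}]'

```text
t: 11.3
eef_pos: [0.519, 0.1309, 0.2453]
ee_rot: [-3.141, 0.001, -1.949]
force: [-0.0, -0.4, -2.5]
width: 0.0198
```

send_rows --motion '[{"offset": [0,0,-0.6],"turn": 0},{"offset": [0,0,-1.3],"turn": 0},{"offset": [0,0,-2.0],"turn": 0},{"offset": [0,0,-2.8],"turn": 0},{"offset": [0,0,-3.6],"turn": 0},{"offset": [0,0,-4.2],"turn": 0},{"offset": [0,0,-4.5],"turn": 0},{"offset": [0,0,-4.5],"turn": 0}]'

```text
t: 12.1
eef_pos: [0.519, 0.1309, 0.2901]
ee_rot: [-3.141, 0.001, -1.949]
force: [0.5, -0.1, -3.4]
width: 0.0195
```

Run:
```python
from sl import *
goboard(.063,-.002,.08)
lino('scene',.089)
s=station.get_state();u=s['eef_pos'][2]-.209;print('expected top',u+.0085)
```

```text
t 12.1 pos [0.519  0.1309 0.2901] rpy [-1.7997e+02  4.0000e-02 -1.1166e+02] w 0.0195 F [ 0.5 -0.1 -3.4] | offset cm [0.04 0.01 0.11] turn 0.04
scene lino xy 223 slope [-0.0016 -0.0103] z 0.0895
 rect [0.5567 0.247 ] [107.  101.3] 66.9 board 0.012243999904501174 0.005774114414952754
expected top 0.08919831040720419
```

The block is carried level at 0.08 m. Next I'll plan the carry waypoints.

Run:
```python
from h import *
W=[(.519,.1309,.290,-111.66),(.495,.08,.31,-139),(.48,.03,.31,-170),(.48,-.02,.31,159),(.51,-.06,.31,130),(.565,-.0958,.31,106)]
for a,b in zip(W,W[1:]):
    s=dict(eef_pos=np.array(a[:3]),ee_rot=np.radians([180,0,a[3]]),t=0,width=0,force=np.zeros(3));go(*b,s)
```

```text
t 0 pos [0.519  0.1309 0.29  ] rpy [ 180.      0.   -111.66] w 0 F [0. 0. 0.] | offset cm [ 5.62  0.35 -2.  ] turn 27.34
t 0 pos [0.495 0.08  0.31 ] rpy [ 180.    0. -139.] w 0 F [0. 0. 0.] | offset cm [ 4.41 -2.79 -0.  ] turn 31.0
t 0 pos [0.48 0.03 0.31] rpy [ 180.    0. -170.] w 0 F [0. 0. 0.] | offset cm [ 0.87 -4.92 -0.  ] turn 31.0
t 0 pos [ 0.48 -0.02  0.31] rpy [180.   0. 159.] w 0 F [0. 0. 0.] | offset cm [-4.23 -2.66 -0.  ] turn 29.0
t 0 pos [ 0.51 -0.06  0.31] rpy [180.   0. 130.] w 0 F [0. 0. 0.] | offset cm [-6.28  1.91  0.  ] turn 24.0
```

send_rows --motion '[{"offset": [0.3,0,-0.1],"turn": 1},{"offset": [0.8,0.1,-0.4],"turn": 4},{"offset": [1.6,0.1,-0.7],"turn": 7.5},{"offset": [2.4,0.2,-1],"turn": 11.5},{"offset": [3.2,0.2,-1.3],"turn": 15.5},{"offset": [4,0.3,-1.6],"turn": 19.5},{"offset": [4.8,0.3,-1.9],"turn": 23.5},{"offset": [5.6,0.3,-2],"turn": 27.3}]'

```text
t: 12.95
eef_pos: [0.4951, 0.0794, 0.3096]
ee_rot: [3.141, -0.0, -2.429]
force: [-0.4, 0.4, -3.7]
width: 0.0197
```

send_rows --motion '[{"offset": [0.6,-0.3,0],"turn": 4},{"offset": [1.1,-0.7,0],"turn": 8},{"offset": [1.7,-1,0],"turn": 12},{"offset": [2.2,-1.4,0],"turn": 16},{"offset": [2.8,-1.7,0],"turn": 20},{"offset": [3.3,-2.1,0],"turn": 24},{"offset": [3.9,-2.4,0],"turn": 28},{"offset": [4.4,-2.8,0],"turn": 31}]'

```text
t: 13.75
eef_pos: [0.4802, 0.0294, 0.3092]
ee_rot: [-3.142, -0.001, -2.97]
force: [-0.1, -0.1, -3.2]
width: 0.0194
```

send_rows --motion '[{"offset": [0.1,-0.6,0],"turn": 4},{"offset": [0.2,-1.2,0],"turn": 8},{"offset": [0.3,-1.8,0],"turn": 12},{"offset": [0.4,-2.4,0],"turn": 16},{"offset": [0.5,-3,0],"turn": 20},{"offset": [0.7,-3.7,0],"turn": 24},{"offset": [0.8,-4.3,0],"turn": 28},{"offset": [0.9,-4.9,0],"turn": 31}]'

```text
t: 14.55
eef_pos: [0.48, -0.0204, 0.3093]
ee_rot: [-3.141, -0.001, 2.772]
force: [0.3, 0.2, -2.7]
width: 0.0198
```

Run:
```python
from sl import *
go(.51,-.06,.31,130)
lino('scene',.1095)
```

```text
t 14.55 pos [ 0.48   -0.0204  0.3093] rpy [-1.7999e+02 -4.0000e-02  1.5881e+02] w 0.0198 F [ 0.3  0.2 -2.7] | offset cm [-4.23 -2.61 -0.08] turn 28.81
scene lino xy 409 slope [-0.0087 -0.0015] z 0.1088
 rect [ 0.5901 -0.067 ] [113.2 108.3] 68.3 board -0.2671471375054088 -0.14140596125078778
```

send_rows --motion '[{"offset": [-0.5,-0.3,0],"turn": 4},{"offset": [-1.1,-0.7,0],"turn": 8},{"offset": [-1.6,-1,0],"turn": 12},{"offset": [-2.1,-1.4,0],"turn": 16},{"offset": [-2.7,-1.7,0],"turn": 20},{"offset": [-3.2,-2,0],"turn": 23},{"offset": [-3.7,-2.3,0],"turn": 26},{"offset": [-4.2,-2.6,0],"turn": 28.8}]'

```text
t: 15.4
eef_pos: [0.5102, -0.0594, 0.3093]
ee_rot: [-3.141, -0.0, 2.271]
force: [-0.4, -0.3, -2.9]
width: 0.0194
```

send_rows --motion '[{"offset": [-0.8,0.2,0],"turn": 3.5},{"offset": [-1.6,0.5,0],"turn": 7},{"offset": [-2.4,0.7,0],"turn": 10.5},{"offset": [-3.2,1,0],"turn": 14},{"offset": [-4,1.2,0],"turn": 17.5},{"offset": [-4.8,1.5,0],"turn": 21},{"offset": [-5.6,1.7,0],"turn": 23},{"offset": [-6.2,1.9,0],"turn": 24}]'

```text
t: 16.2
eef_pos: [0.5653, -0.0954, 0.3094]
ee_rot: [-3.141, -0.002, 1.855]
force: [-0.5, 0.3, -3.6]
width: 0.0196
```

Run:
```python
from sl import *
go(.565,-.0958,.31,106)
for c in('scene','top'):
    lino(c,.1093)
f=np.load('last_top.npz');g=np.load('last_scene.npz')
a=cv2.resize(f['frame'][130:230,300:440],(420,300),interpolation=2);b=cv2.resize(g['frame'][150:260,290:430],(380,300),interpolation=2)
cv2.imwrite('pics/st.png',np.hstack([a,b]))
```

```text
t 16.2 pos [ 0.5653 -0.0954  0.3094] rpy [-1.7999e+02 -1.0000e-01  1.0627e+02] w 0.0196 F [-0.5  0.3 -3.6] | offset cm [-0.03 -0.04 -0.06] turn 0.27
scene lino xy 503 slope [-0.0024  0.007 ] z 0.1087
 rect [ 0.5937 -0.2178] [112.9 111.1] 15.2 board -0.40593372150531254 -0.20049202267098803
top lino xy 1432 slope [-0.0025  0.0078] z 0.1091
 rect [ 0.5998 -0.2151] [114.1 113.1] 15.9 board -0.4011806427458721 -0.20517382396227504
```

View pics/st.png

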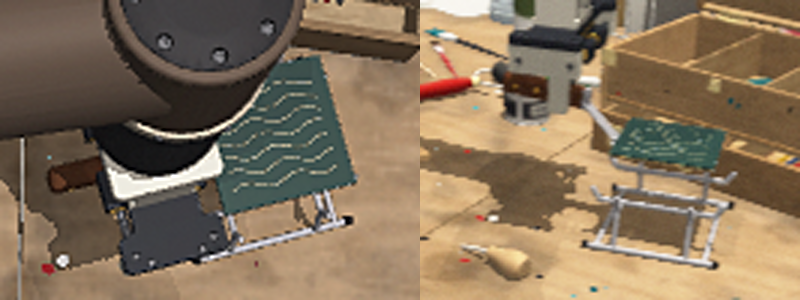

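Run:
```python
from h import *
f=np.load('scene0.npz');P=cloud(f);S=np.array([.5989,-.2141]);th=np.radians(-74);v=np.array([np.cos(th),np.sin(th)]);n=np.array([-v[1],v[0]])
q=P[...,:2]-S;a=q@v;b=q@n;z=P[...,2]
for s in(-1,1):
    m=(abs(b-s*.047)<.015)&(abs(a)<.06)&(abs(z-.049)<.006);w=np.polyfit(a[m],b[m],1);print(s,m.sum(),w,np.median(z[m]))
    m=(abs(b-s*.047)<.012)&(abs(a)<.085)&(z>.045)&(z<.065);print(np.percentile(a[m],[1,99]))
```

```text
-1 85 [ 0.00373246 -0.04935951] 0.048974146562733356
[-0.07356985  0.07552647]
1 90 [0.00920723 0.04578949] 0.048350245814780146
[-0.07316501  0.07450626]
```

send_rows --motion '[{"offset": [0,0,0.4],"turn": 0},{"offset": [0,0,1.2],"turn": 0},{"offset": [0,0,2.2],"turn": 0},{"offset": [0,0,3.2],"turn": 0},{"offset": [0,0,3.9],"turn": 0},{"offset": [0,0,4.3],"turn": 0},{"offset": [0,0,4.5],"turn": 0},{"offset": [0,0,4.5],"turn": 0}]'

```text
t: 17.1
eef_pos: [0.565, -0.0952, 0.2644]
ee_rot: [-3.142, -0.001, 1.855]
force: [0.4, -0.6, -3.4]
width: 0.0197
```

Run:
```python
from sl import *
go(.565,-.0958,.2565,106)
lino('top',.064)
```

```text
t 17.1 pos [ 0.565  -0.0952  0.2644] rpy [-1.7999e+02 -8.0000e-02  1.0630e+02] w 0.0197 F [ 0.4 -0.6 -3.4] | offset cm [-0.06 -0.02  0.79] turn 0.3
top lino xy 1343 slope [-0.0019  0.0104] z 0.0642
 rect [ 0.5989 -0.2149] [112.8 113.1] 15.5 board -0.40131075006925415 -0.2043088201488364
```

send_rows --motion '[{"offset": [0,0,0.2],"turn": 0},{"offset": [0,0,0.4],"turn": 0},{"offset": [0,0,0.55],"turn": 0},{"offset": [0,0,0.65],"turn": 0},{"offset": [0,0,0.75],"turn": 0},{"offset": [0,0,0.85],"turn": 0},{"offset": [0,0,0.95],"turn": 0},{"offset": [0,0,1.05],"turn": 0}]'

```text
t: 17.95
eef_pos: [0.565, -0.0952, 0.2542]
ee_rot: [3.141, -0.001, 1.855]
force: [-0.5, 0.4, -2.7]
width: 0.0199
```

send_rows --motion '[{"offset": [0,0,0.15],"turn": 0},{"offset": [0,0,0.3],"turn": 0},{"offset": [0,0,0.5],"turn": 0},{"offset": [0,0,0.7],"turn": 0},{"offset": [0,0,0.8],"turn": 0},{"offset": [0,0,0.8],"turn": 0}]'

```text
t: 18.55
eef_pos: [0.5649, -0.0952, 0.2459]
ee_rot: [-3.141, -0.002, 1.855]
force: [-0.2, 0.5, -1.8]
width: 0.0197
```

Run:
```python
from sl import *
go(.565,-.0958,.2465,106)
lino('top',.056);lino('scene',.056)
```

```text
t 18.55 pos [ 0.5649 -0.0952  0.2459] rpy [-1.7998e+02 -9.0000e-02  1.0629e+02] w 0.0197 F [-0.2  0.5 -1.8] | offset cm [-0.06 -0.   -0.06] turn 0.29
top lino xy 1318 slope [0.0009 0.0021] z 0.0571
 rect [ 0.5992 -0.2149] [113.5 112.5] 15.1 board -0.40118049053968924 -0.2045500246717855
scene lino xy 531 slope [-0.0014 -0.0018] z 0.0566
 rect [ 0.5968 -0.2159] [113.2 110.5] 15.4 board -0.40300892596541676 -0.20271373045450958
```

The block rests on the rails, level, and the blade is free about 10 mm below it. I'll draw the slice out.

send_rows --motion '[{"offset": [0.5,0,0],"turn": 0},{"offset": [1.5,0,0],"turn": 0},{"offset": [3,0,0],"turn": 0},{"offset": [4.5,0,0],"turn": 0},{"offset": [6,0,0],"turn": 0},{"offset": [7.5,0,0],"turn": 0},{"offset": [9,0,0],"turn": 0},{"offset": [10,0,0],"turn": 0}]'

```text
t: 19.45
eef_pos: [0.5444, -0.0335, 0.2422]
ee_rot: [3.134, -0.063, 1.895]
force: [0.4, -0.4, -2.4]
width: 0.0198
```

send_rows --motion '[{"offset": [1,0,0],"turn": 0},{"offset": [2.5,0,0],"turn": 0},{"offset": [4,0,0],"turn": 0},{"offset": [5.5,0,0],"turn": 0},{"offset": [6.8,0,0],"turn": 0},{"offset": [7.5,0,0],"turn": 0},{"offset": [8,0,0],"turn": 0},{"offset": [8,0,0],"turn": 0}]'

```text
t: 20.25
eef_pos: [0.527, 0.0128, 0.2411]
ee_rot: [3.126, -0.112, 1.926]
force: [-0.4, 0.6, -2.5]
width: 0.0197
```

Run:
```python
from sl import *
go(.49,.0,.2459,179.1)
lino('top',.056)
W=[(.515,.078,.2459,106.3),(.50,.04,.2459,143),(.49,0,.2459,179)]
for a,b in zip(W,W[1:]):
    s=dict(eef_pos=np.array(a[:3]),ee_rot=np.radians([180,0,a[3]]),t=0,width=0,force=np.zeros(3));go(*b,s)
```

```text
t 20.25 pos [0.527  0.0128 0.2411] rpy [179.1   -6.42 110.35] w 0.0197 F [-0.4  0.6 -2.5] | offset cm [ 0.14 -3.9  -0.52] turn -68.75
top lino xy 1668 slope [-0.0014  0.0027] z 0.0572
 rect [ 0.5993 -0.215 ] [112.9 113.4] 15.5 board -0.4012497584351861 -0.20464045754885524
t 0 pos [0.515  0.078  0.2459] rpy [180.    0.  106.3] w 0 F [0. 0. 0.] | offset cm [-3.23 -2.51 -0.  ] turn -36.7
t 0 pos [0.5    0.04   0.2459] rpy [180.   0. 143.] w 0 F [0. 0. 0.] | offset cm [-1.61 -3.8  -0.  ] turn -36.0
```

Run:
```python
from sl import *
print(station.get_state()['q'].round(3))
R=Rn.from_euler('xyz',station.get_state()['ee_rot']).as_matrix();print(R.round(3))
g=station.grab_frame('top');s=station.grab_frame('scene')
a=cv2.resize(g['frame'][110:250,250:440],(407,300),interpolation=2);b=cv2.resize(s['frame'][150:260,270:410],(382,300),interpolation=2)
cv2.imwrite('pics/wd.png',np.hstack([a,b]))
```

```text
[ 0.347  0.295 -0.446 -0.153 -0.821 -3.03 ]
[[-0.345  0.938 -0.024]
 [ 0.932  0.346  0.11 ]
 [ 0.112  0.016 -0.994]]
```

View pics/wd.png

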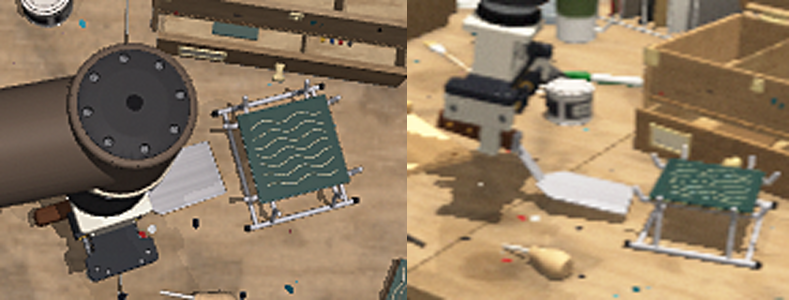

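q6 has reached its limit of -3.03, which tilted the tool. The block is unmoved and the blade is out from under it. I'll unwind the wrist while backing off further.

send_rows --motion '[{"offset": [0.8,0,-0.1],"turn": -2},{"offset": [1.6,0,-0.2],"turn": -4},{"offset": [2.4,0,-0.3],"turn": -6},{"offset": [3.2,0,-0.4],"turn": -8}]'

```text
t: 20.8
eef_pos: [0.5158, 0.0427, 0.249]
ee_rot: [3.11, -0.109, 2.069]
force: [-0.4, -0.5, -2.2]
width: 0.0195
```

Run:
```python
from sl import *
s=station.get_state();print(s['q'].round(3))
go(.49,.04,.26,150)
R=Rn.from_euler('xyz',s['ee_rot']).as_matrix();print(R[2].round(3))
lino('top',.056)
```

```text
[ 0.412  0.268 -0.463 -0.152 -0.823 -2.954]
t 20.8 pos [0.5158 0.0427 0.249 ] rpy [178.18  -6.22 118.57] w 0.0195 F [-0.4 -0.5 -2.2] | offset cm [ 1.11 -2.36 -1.06] turn -31.43
[ 0.108  0.031 -0.994]
top lino xy 1672 slope [0.0006 0.0037] z 0.0572
 rect [ 0.5993 -0.2149] [112.9 113.2] 15.5 board -0.4011728658616434 -0.20458208095914635
```

Every command is relative to the tilted tool, so the tilt stays. It is almost pure pitch with the leading edge down. I'll lower until the edge touches a clear spot, then loosen the grip so the slice pivots flat.

send_rows --motion '[{"offset": [-0.05,0,0.5],"turn": 0},{"offset": [-0.1,0,1],"turn": 0},{"offset": [-0.2,-0.05,1.5],"turn": 0},{"offset": [-0.2,-0.05,1.8],"turn": 0},{"offset": [-0.2,-0.05,2],"turn": 0},{"offset": [-0.2,-0.05,2],"turn": 0}]'

```text
t: 21.45
eef_pos: [0.5161, 0.0419, 0.2281]
ee_rot: [3.111, -0.109, 2.066]
force: [0.3, -0.3, -2.2]
width: 0.0197
```

Run:
```python
from sl import *
s=station.get_state();go(.49,.04,.26,150,s)
g=station.grab_frame('top');P=cloud(g);hsv=cv2.cvtColor(g['frame'],cv2.COLOR_BGR2HSV)
th=np.radians(-61.4);v=np.array([np.cos(th),np.sin(th)]);n=np.array([-v[1],v[0]]);q=P[...,:2]-s['eef_pos'][:2]
b=np.stack([q@v,q@n],-1);z=P[...,2]
for cam in(g,station.grab_frame('scene')):
    P=cloud(cam);q=P[...,:2]-s['eef_pos'][:2];b=np.stack([q@v,q@n],-1);z=P[...,2];hsv=cv2.cvtColor(cam['frame'],cv2.COLOR_BGR2HSV)
    m=(b[...,0]>.07)&(b[...,0]<.2)&(abs(b[...,1])<.035)&(hsv[...,1]<50)&(hsv[...,2]>100)&(z>-.01)&(z<.05)
    X=np.c_[b[m],z[m]];print(m.sum())
    if m.sum()>20:
        w=np.linalg.lstsq(np.c_[X[:,:2],np.ones(len(X))],X[:,2],rcond=None)[0];print(w,X.min(0),X.max(0))
```

```text
t 21.45 pos [0.5161 0.0419 0.2281] rpy [178.27  -6.23 118.35] w 0.0197 F [ 0.3 -0.3 -2.2] | offset cm [ 1.41 -2.29 -3.13] turn -31.65
571
[-0.13061091  0.03351935  0.02328275] [ 0.07054201 -0.03032055 -0.00116565] [0.14830226 0.03485731 0.01726882]
235
[-0.12047939  0.04335861  0.02181371] [ 0.07031942 -0.03258772 -0.00076659] [0.18617234 0.03499578 0.01566414]
```

send_rows --motion '[{"offset": [0,0,0.15],"turn": 0},{"offset": [-0.05,0,0.3],"turn": 0},{"offset": [-0.05,0,0.5],"turn": 0},{"offset": [-0.1,0,0.7],"turn": 0},{"offset": [-0.1,0,0.9],"turn": 0},{"offset": [-0.1,-0.05,1.1],"turn": 0},{"offset": [-0.15,-0.05,1.3],"turn": 0},{"offset": [-0.15,-0.05,1.3],"turn": 0}]' --squeeze 8

```text
t: 22.35
eef_pos: [0.516, 0.0419, 0.2152]
ee_rot: [3.111, -0.109, 2.066]
force: [-0.9, 0.9, -0.4]
width: 0.02
```

```bash
cat > bl.py <<'E'
from sl import *
s=station.get_state();go(.49,.04,.26,150,s)
th=np.radians(-61.6);v=np.array([np.cos(th),np.sin(th)]);n=np.array([-v[1],v[0]])
for c in('top','scene'):
    cam=station.grab_frame(c);np.savez('last_'+c+'.npz',**cam);P=cloud(cam);q=P[...,:2]-np.array([.516,.042]);b=np.stack([q@v,q@n],-1);z=P[...,2];hsv=cv2.cvtColor(cam['frame'],cv2.COLOR_BGR2HSV)
    m=(b[...,0]>.07)&(b[...,0]<.155)&(abs(b[...,1])<.03)&(hsv[...,1]<50)&(hsv[...,2]>100)&(z>-.01)&(z<.05)
    X=np.c_[b[m],z[m]];w=np.linalg.lstsq(np.c_[X[:,:2],np.ones(len(X))],X[:,2],rcond=None)[0];print(c,len(X),w.round(4),'z at blade mid',(w[0]*.118+w[2]).round(4))
E
python3 bl.py
```

```text
t 22.35 pos [0.516  0.0419 0.2152] rpy [178.24  -6.22 118.38] w 0.02 F [-0.9  0.9 -0.4] | offset cm [ 1.55 -2.25 -4.41] turn -31.62
top 572 [-0.0428  0.0272  0.0105] z at blade mid 0.0055
scene 216 [-0.0373  0.0361  0.0093] z at blade mid 0.0049
```

send_rows --motion '[{"offset": [0,0,0.15],"turn": 0},{"offset": [-0.05,0,0.3],"turn": 0},{"offset": [-0.05,0,0.4],"turn": 0},{"offset": [-0.05,0,0.4],"turn": 0}]'

```text
t: 22.85
eef_pos: [0.5161, 0.042, 0.2113]
ee_rot: [3.111, -0.109, 2.066]
force: [0.1, -0.4, -0.3]
width: 0.0202
```

send_rows --motion '[{"offset": [0,0,0],"turn": 0},{"offset": [0,0,0],"turn": 0},{"offset": [0,0,0],"turn": 0},{"offset": [0,0,0],"turn": 0},{"offset": [0,0,0],"turn": 0},{"offset": [0,0,0],"turn": 0},{"offset": [0,0,0],"turn": 0},{"offset": [0,0,0],"turn": 0}]' --hand 0.2

```text
t: 23.65
eef_pos: [0.5162, 0.042, 0.2114]
ee_rot: [3.11, -0.109, 2.066]
force: [0.0, -0.5, -0.2]
width: 0.0527
```

```bash
python3 bl.py
```

```text
t 23.65 pos [0.5162 0.042  0.2114] rpy [178.22  -6.23 118.38] w 0.0527 F [ 0.  -0.5 -0.2] | offset cm [ 1.59 -2.25 -4.78] turn -31.62
top 575 [-0.014  -0.0006  0.0052] z at blade mid 0.0035
scene 208 [-0.0077  0.0011  0.0037] z at blade mid 0.0028
```

The blade is flat on the table. I'll raise the arm clear.

send_rows --motion '[{"offset": [0,0,-1],"turn": 0},{"offset": [0,0,-3],"turn": 0},{"offset": [0,0,-6],"turn": 0},{"offset": [0,0,-9],"turn": 0},{"offset": [2,0,-12],"turn": 0},{"offset": [5,0,-15],"turn": 0},{"offset": [8,0,-16],"turn": 0},{"offset": [8,0,-16],"turn": 0}]'

```text
t: 24.55
eef_pos: [0.4924, 0.0735, 0.3775]
ee_rot: [3.1, -0.14, 2.094]
force: [0.4, -0.2, -0.1]
width: 0.0526
```

```bash
python3 bl.py
python3 - <<'E'
from sl import *
lino('top',.056);lino('scene',.056)
a=cv2.resize(np.load('last_top.npz')['frame'][120:280,160:460],(450,240),interpolation=2);b=cv2.resize(np.load('last_scene.npz')['frame'][150:290,230:430],(343,240),interpolation=2)
cv2.imwrite('pics/end.png',np.hstack([a,b]))
E
```

```text
t 24.55 pos [0.4924 0.0735 0.3775] rpy [177.59  -8.01 119.99] w 0.0526 F [ 0.4 -0.2 -0.1] | offset cm [-4.39 -2.35 11.16] turn -30.01
top 647 [-0.0118 -0.0008  0.0046] z at blade mid 0.0032
scene 205 [-0.0136  0.0085  0.0045] z at blade mid 0.0029
top lino xy 1685 slope [0.0004 0.0018] z 0.0571
 rect [ 0.5993 -0.2149] [112.9 113.2] 15.5 board -0.4011728658616434 -0.20458208095914635
scene lino xy 539 slope [ 0.0007 -0.0015] z 0.0567
 rect [ 0.5967 -0.2158] [113.3 110. ] 15.3 board -0.4029364086502196 -0.20258684981016567
```

View pics/end.png

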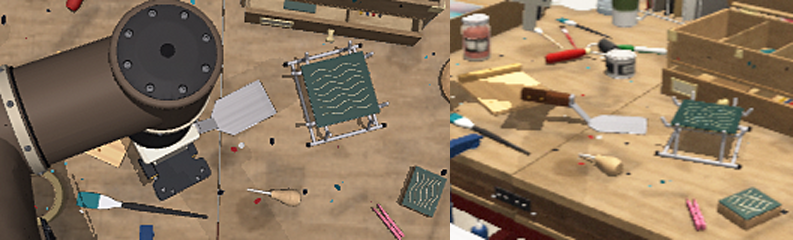

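The picture shows the block flat and centred on the stand. The slice lies flat between the board and the stand, clear of both, and the gouge and small block look undisturbed.

```bash
python3 -c "
from station import *
job_done();print(get_state()['t'])"
```

```text
the job is handed in; nothing more can be done
the job is handed in; nothing more can be done
```

The block is on the drying stand and the slice is flat on the table. I handed the job in at about 25 s on the robot's clock, and the interface gave no verdict. I picked up the slice by its handle, worked the blade under the block against the batten and carried the block level to the stand. I lowered it gently, drew the slice out and laid it down.

**Last checks:**
- **Block:** level, with its measured tilt below 0.003 rad. It is about 1 mm off the seat centre by the top camera and 2–3 mm by the scene camera. Its face is at about 0.057 m, which fits an underside at 0.050 m.
- **Slice:** flat and released. Its top surface reads about 3 mm up, with a slope of about 0.01 rad, which is about the depth error. Its leading edge is nearly 30 mm short of the stand by the arm's pose, and in the pictures it is clear of the board too.
- **Bystanders:** the gouge and the smaller block looked undisturbed in the last picture. I did not measure their positions again.

**What went wrong:** while I drew the slice out, the last joint hit its range limit and the tool tilted about 6 degrees. The top camera showed the block did not move. The moves could not take that tilt out, so I set the leading edge on the table and loosened the grip, and the slice settled flat before I let go.

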